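# Reset the trimmer under the measuring unit's cover

### The arm

A 6-joint arm with a two-finger parallel gripper is mounted at the origin on a cart in front of the work surface, level with it; the furniture and walls round the work are solid. World frame = base frame: x ahead of the robot, y to its left, z up, the work surface at z = 0. Lengths are in m, angles in rad, forces in N, time in s.
With the tool pointing down it reaches from about 0.375 to 0.9 m from the base axis. Payload 3.1 kg.
Tool frame: the origin (TCP) lies on the mounting face of the last link; the fingertips stand 173 mm ahead of it and the grasp point (between the pads) lies 155 mm ahead of it (tip_extent is the distance from the TCP to the fingertips, in m); z points along the fingers, y is the direction in which the jaws open and shut (so a half turn about z gives the same grasp; the last joint's range is limited). The gripper opens to 85 mm and grips with 20 to 120 N. Pads are 22 mm wide; open, the fingers measure 114 mm over their backs; the gripper's body (76 mm by 85 mm) begins 54 mm behind the grasp point. The pads swing forward as they close: fully open they stand 13 mm farther back than shut.
Start: joints at [-1.383, 0.527, 1.433, -0, 1.181, -0.178], TCP at [0.224, -0.583, 0.405] pointing down, gripper open.
Joint ranges: [-3.08, 3.08], [-0.75, 2.2], [0.22, 2.44], [-1.43, 4.57], [0, 2.65], [-2.85, 2.85]. Speed limits (rad/s): [2.79, 2.79, 3.14, 3.14, 3.14, 3.14].

### API

Orientations are given as a 3x3 rotation matrix whose columns are the frame's x, y, z axes.
In Python, from workcell import * gives the robot as it stands. The module is installed in compiled form; this text tells all that it offers.
- The arm moves only by the shell command python3 -m inch 'ROWS' [FORCE]. ROWS is a JSON object of lists of equal length, an entry for each row: "translation": the shift along the world's x, y, z in m, a list of three; "delta_rot": the turn, a rotation vector about the world's x, y, z in rad, a list of three; "fingers": the opening, from -1 (shut) to 1 (fully open). A call has 1 to 12 rows; each row is the pose to reach, as a shift and turn from the pose commanded when the call began; what a row does not reach only later rows make up. A row lasts 1/10 s, in which the tool goes at most 50 mm and 8.59 degrees, less where a joint would pass 70% of its speed; a pose out of reach is approached as far as the arm can. A call with a gripper value outside its range is refused whole. The fingers move at their own pace and stop on an object; FORCE is the grip in N (left out, the last holds). Time passes only in rows, so rows that repeat a pose let the fingers close. It gives the time, the measured TCP pose, the force and the opening at its end, in the units of the state.
- state(): the state, without advancing time (a new reading comes with each control period).
- grab_frame(name): name is "side" or "top" or "wrist"; returns the picture (384x512x3 uint8, blue, green, red); there is no depth.
- camera_params(name): a dict with "intrinsics" (3x3 intrinsics, pixels), "rvec" (rotation vector, rad) and "tvec" (3), from world to camera coordinates, as OpenCV has them. Camera axes: x right, y down, z forward; pixel columns grow to the right and rows downward; lengths in m; the calibration is good to about 2 mm. A picture is of the moment at which its call begins: read the wrist's pose just before it. camera_params takes no time and is no camera call; for the wrist camera it gives the pose at the moment of the call.
- finish_job(): hands the job in, once; it reports no verdict.
The state is a dict: "time_s": time; "joint_positions": joint angles; "joint_vel": joint speeds; "joint_efforts": joint torques, N m; "ee_pos": TCP position; "ee_rot": TCP orientation; "contact_force": force on the tool from outside, world axes, zero at the start; "ft_torque": the same for the moment, N m; "gripper_width": finger opening in m.
Only numpy, scipy, OpenCV 4.12 (cv2) and the standard library are available. Lean on these libraries where they do the work, as an engineer would, in place of code of your own. Each camera call takes 0.05 s, during which the arm holds its last target.

### The job

Reset the trimmer of the low measuring unit: slide its orange thumb latch to the left (the unit's left, seen from the robot) so that the black sprung cover pops open, take the yellow flat-bladed trimming tool from its stand, and with the blade in the slot turn the brass screw until its white pointer points at the green dot. Then stand the yellow tool back upright in the empty hole of its stand, fully down, let go, and leave the cover open. Turn the screw only with the yellow tool, and do not shift or knock over the blue-handled tool, the bottles or the glassware.

Things in the scene. Friction and masses are not known exactly. Their poses are not given: they have to be found in the camera images.
- unit: Measuring unit, fixed: low box 140 (its x) x 100 (its y) x 45 mm high, grey with a white top. Origin: centre of its underside; +x points to its rear (away from the robot when its yaw is 0), +y to its left. In its top is a well, 56 x 56 mm, centred at x = +12, y = 0, floor 37.5 mm up, under the black cover (70 x 64 x 4 mm, lying on the top, spanning x -25 to +45 mm). The screw's axis stands at x = +12, y = 0.
- latch_tab (a point): Top centre of the orange latch tab, a ribbed block 16 (unit x) x 10 (unit y) x 15 mm high, on the unit's top in front of the cover, at unit x = -50, y = 0, 60 mm over the worktop when latched. The top of the unit round it (45 mm up) is flat and free for 45 mm to its right (-y).
- latch (a joint): Travel of the latch along the unit's +y (left), 0 latched to 0.014 m. It moves with 1 to 2 N and springs back when let go. Past about 0.009 m it frees the cover, which then flies up by itself.
- cover (a joint): Opening angle of the cover, 0 shut to 1.9 rad open (stop). Hinged along the unit's y at unit x = +46 mm, height 47 mm; its front edge swings up and back. A spring of about 0.1 N m opens it in under 1 s and keeps it open, leaning back past upright (its edge then about 115 mm over the worktop).
- cover_front (a point): Middle of the cover's front edge (the edge next to the latch).
- screw_head (a point): Centre of the top of the brass screw head (24 mm across, 44.5 mm over the worktop). Its x axis points along the slot, toward the white pointer; z is up. The slot goes right across the head, 4 mm wide, flared to 7 mm at its mouth, 5 mm deep (floor 39.5 mm over the worktop). The white pointer sticks out of the head's rim at one end of the slot, to 16.5 mm from the axis.
- screw (a joint): Angle of the screw about the vertical, counterclockwise positive seen from above; 0 when the pointer points along the unit's +x (rear); stops at +-1.7 rad. Turning takes about 0.015 N m; it stays where it is left.
- green_dot: Green dot, 5 mm across, fixed on the floor of the well about 19 to 23 mm from the screw's axis, behind and to the left or to the right of the screw; it marks the wanted pointer direction. Origin: centre of its underside.
- red_dot: Red dot, 5 mm across, on the other side; marks an old setting, not wanted.
- flat_tool: Yellow-handled plastic trimming tool, 103 mm long, 30 g, standing blade down in the stand. Origin: middle of the blade's tip; z up along the tool. Blade: 14 mm wide along its x, 2.4 mm thick along y (tapering to 1.4 mm at the tip), 10 mm long; the shank above is 10 mm in diameter; flange 28 mm in diameter from z = 53 to 57 mm; handle from z = 57 to 103 mm, 18 mm along x and 14 mm between the flats that face +-y (grip those). Two-fold symmetric.
- hex_tool: Blue-handled tool of the same size and handle but with a hexagonal tip 9 mm across, in the other hole of the stand; it does not fit the slot. Origin: its tip. Leave it alone.
- stand: White tool stand, fixed, 60 (x) x 130 (y) mm, with a top plate 10 mm thick whose top is 68 mm over the worktop. Origin: centre of its underside. Two holes 21 mm in diameter at y = -35 and +35 mm go through the plate; a tool hangs in a hole by its flange, so that its tip is 15 mm over the worktop.
- bore_0 (a point): Centre of the mouth of the hole at the stand's y = -35 mm, at the plate's top.
- bore_1 (a point): The same for the hole at y = +35 mm.
- red_dropper: Dropper bottle with red cap, 31 mm across, 94 mm high, loose, close to the unit's left side. Origin: centre of its underside.
- blue_dropper: Dropper bottle with blue cap, 31 mm across, 94 mm high, loose, close behind the stand. Origin: centre of its underside.
- beaker: Small glass beaker, 50 mm across, 61 mm high, loose, close in front of the stand. Origin: centre of its underside.
- cylinder: Glass measuring cylinder, 48 mm foot, 200 mm high, loose, beyond the work between unit and stand. Origin: centre of its underside.
Mind the look-alikes: they are no part of the job. Leave any turquoise look-alike of the unit alone.

How it is judged:
By the outcome, as a careful person would: the job done as asked, in the order asked, and still so for the second after the job is handed in, with the robot touching nothing.
It also fails if it takes over 59 s, if anything falls off the work surface, if the arm or the gripper's body presses on something with over 40 N, if the wrist force passes 120 N, or if a joint passes its speed limit or range.

## Working session

There is one attempt and no reset: what is moved stays moved. The work goes in short steps, Python scripts to look and compute and a shell command to move; the robot and the scene stay as the last step left them, time stands still between calls to the robot, and variables do not carry over. Pictures are saved under pics/ and viewed, and the job is handed in when it is done.

```bash
mkdir -p pics; cat > h.py <<'E'
from workcell import *
import numpy as np, cv2
def shot(name,fn):
    s=state(); P=camera_params(name); im=grab_frame(name); cv2.imwrite('pics/'+fn+'.png',im)
    np.savez('pics/'+fn+'.npz',K=P['intrinsics'],r=P['rvec'],t=P['tvec']); return im
def load(fn):
    z=np.load('pics/'+fn+'.npz'); return cv2.imread('pics/'+fn+'.png'),z
def plane(z,uv,h):
    K=np.array(z['K']);R=cv2.Rodrigues(np.array(z['r'],float))[0];t=np.array(z['t'],float).ravel()
    d=R.T@np.linalg.inv(K)@np.array([uv[0],uv[1],1.]);c=-R.T@t
    return c+d*(h-c[2])/d[2]
def proj(z,p):
    return cv2.projectPoints(np.array(p,float).reshape(-1,3),np.array(z['r'],float),np.array(z['t'],float),np.array(z['K']),None)[0].reshape(-1,2)
E
python3 - <<'E'
from h import *
for n in ['side','top','wrist']:
    shot(n,n+'0')
    P=camera_params(n);R=cv2.Rodrigues(np.array(P['rvec'],float))[0];print(n,-R.T@np.array(P['tvec']).ravel(),P['intrinsics'][0][0])
s=state();print(s)
E
```

```text
side [0.03176424 0.93571269 0.63845171] 472.49940047875066
top [ 0.45072404 -0.02664956  1.49492008] 445.0044235288068
wrist [ 0.29148967 -0.55636919  0.37258274] 344.33534359642323
{'time_s': 0.15, 'joint_positions': array([-1.38253206e+00,  5.28257538e-01,  1.43357919e+00, -2.83983595e-06,
        1.18139057e+00, -1.78503649e-01]), 'joint_vel': array([-2.64081379e-03, -3.41007001e-03, -5.89662515e-03, -3.02352599e-03,
       -3.92329420e-04,  7.79608278e-05]), 'joint_efforts': array([ 6.05987207e-04, -4.42743838e+01, -1.78275597e+01, -2.83589334e-04,
        5.61987530e-03,  7.83090883e-06]), 'ee_pos': array([ 0.22410261, -0.58317268,  0.40396432]), 'ee_rot': array([[ 9.33490902e-01,  3.58600949e-01, -3.08510545e-04],
       [ 3.58600966e-01, -9.33489566e-01,  1.60526583e-03],
       [ 2.87658476e-04, -1.60913323e-03, -9.99998664e-01]]), 'contact_force': array([ 0.5418295 , -1.26457115,  0.52114584]), 'ft_torque': array([-0.01665633, -0.05305754,  0.02066507]), 'gripper_width': 0.08562071764045939}
```

View pics/top0.png

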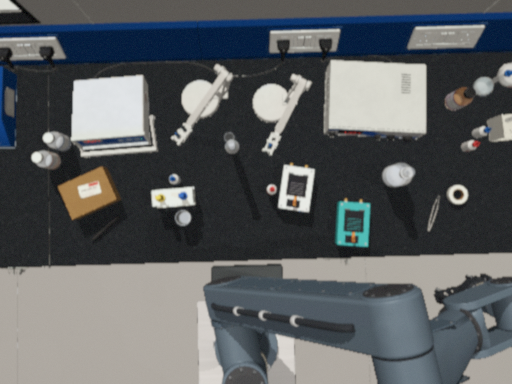

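View pics/side0.png

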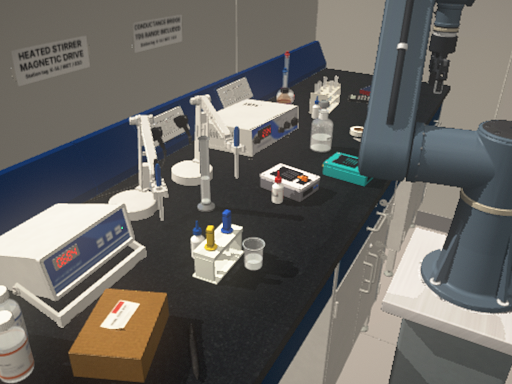

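View pics/wrist0.png

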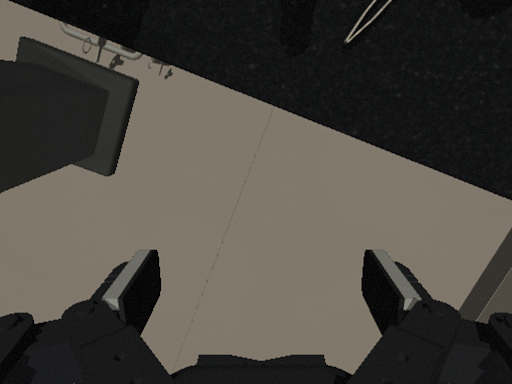

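Top view: the white unit with black cover is at about (297,188). The turquoise look-alike is at (353,224) and must be left alone. The stand is at (173,196), with the yellow tool at (160,197) and the blue one at (183,196). Next, close crops to check these choices and a first measurement.

```bash
python3 - <<'E'
from h import *
im,z=load('top0')
a=cv2.resize(im[150:250,130:230],(400,400),interpolation=cv2.INTER_CUBIC)
b=cv2.resize(im[150:250,250:350],(400,400),interpolation=cv2.INTER_CUBIC)
cv2.imwrite('pics/crop_top.png',np.hstack([a,b]))
im2,z2=load('side0')
a=cv2.resize(im2[190:290,180:280],(400,400),interpolation=cv2.INTER_CUBIC)
b=cv2.resize(im2[130:230,250:350],(400,400),interpolation=cv2.INTER_CUBIC)
cv2.imwrite('pics/crop_side.png',np.hstack([a,b]))
for n,uv,h in [('unit',(297,188),.045),('tab',(295.5,203),.06),('yel',(160,197),.11),('blue',(183,196),.11),('beaker',(183,217),.06),('cyl',(232,145),.2),('bdrop',(174,180),.09),('rdrop',(272,189),.09)]: print(n,plane(z,uv,h))
E
```

```text
unit [ 0.5149787  -0.18109016  0.045     ]
tab [ 0.46606276 -0.17306045  0.06      ]
yel [0.49601914 0.25289744 0.11      ]
blue [0.49712431 0.18134427 0.11      ]
beaker [0.43124334 0.19026124 0.06      ]
cyl [0.63933717 0.02145276 0.2       ]
bdrop [0.54918346 0.21172551 0.09      ]
rdrop [ 0.51203469 -0.09718177  0.09      ]
```

View pics/crop_top.png

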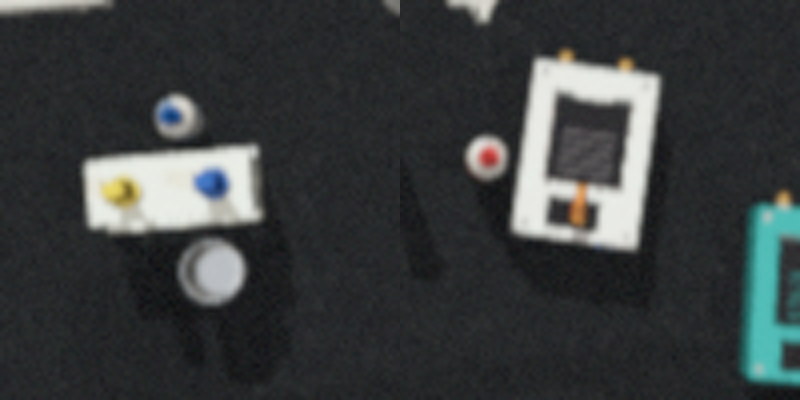

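View pics/crop_side.png

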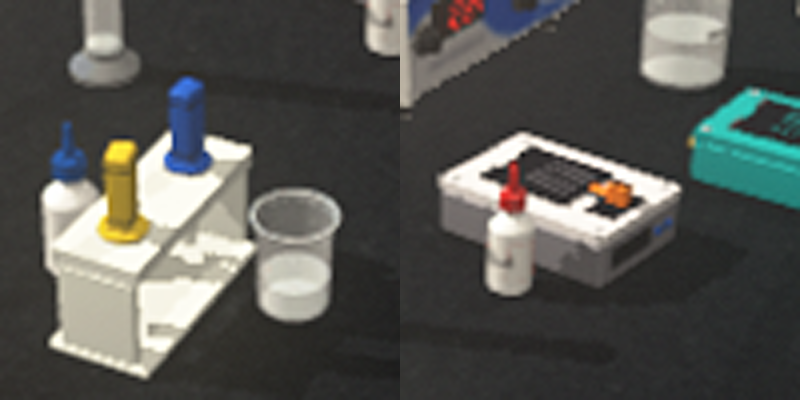

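Crops confirm the choice: the white unit with orange tab (the red dropper is on its left), and the yellow tool in the stand's left hole (y≈+0.25). Now fitting the outlines.

```bash
python3 - <<'E'
from h import *
im,z=load('top0')
hsv=cv2.cvtColor(im,cv2.COLOR_BGR2HSV)
w=((hsv[...,2]>120)&(hsv[...,1]<70)).astype(np.uint8)
for n,(x0,x1,y0,y1),h in [('unit',(274,318,160,215),.045),('stand',(148,197,184,210),.068)]:
    m=np.zeros_like(w);m[y0:y1,x0:x1]=w[y0:y1,x0:x1]
    c=max(cv2.findContours(m,0,2)[0],key=cv2.contourArea)
    # trace to plane with pixel
    P=np.array([plane(z,p[0],h)[:2] for p in cv2.convexHull(c)],np.float32)
    r=cv2.minAreaRect(P*1000);print(n,r)
o=(hsv[...,0]>5)&(hsv[...,0]<17)&(hsv[...,1]>150)&(hsv[...,2]>100)
m=np.zeros_like(w);m[190:215,274:318]=o[190:215,274:318]
v,u=np.nonzero(m);print(u.mean(),v.mean(),plane(z,(u.mean(),v.mean()),.06))
im2,z2=load('side0')
for c,lo,hi in [('yel',20,33),('blue',105,125)]:
  for I,Z,reg in [(im,z,(150,190,185,208)),(im2,z2,(195,240,205,260))]:
    H=cv2.cvtColor(I,cv2.COLOR_BGR2HSV);m=(H[...,0]>=lo)&(H[...,0]<=hi)&(H[...,1]>130)&(H[...,2]>60)
    x0,x1,y0,y1=reg;mm=np.zeros_like(m);mm[y0:y1,x0:x1]=m[y0:y1,x0:x1]
    v,u=np.nonzero(mm);print(c,u.mean(),v.mean(),u.min(),u.max(),v.min(),v.max(),plane(Z,(u.mean(),v.mean()),.1))
E
```

```text
unit ((515.7113037109375, -177.61508178710938), (105.79415893554688, 147.6186981201172), 79.9002914428711)
stand ((496.6174011230469, 220.58428955078125), (62.091060638427734, 140.68492126464844), 3.154061794281006)
294.0 202.5 [ 0.46780904 -0.16827779  0.06      ]
yel 160.24137931034483 197.86206896551724 157 163 195 200 [0.49362407 0.25421013 0.1       ]
yel 209.9433962264151 238.14622641509433 205 216 225 250 [0.4880228  0.27012705 0.1       ]
blue 182.56666666666666 195.43333333333334 179 185 193 198 [0.49927363 0.18416614 0.1       ]
blue 218.88359788359787 222.88359788359787 195 231 209 234 [0.50366903 0.21174849 0.1       ]
```

Estimated poses: unit centre (0.516,-0.178) with yaw about -10°, stand centre (0.497,0.221) with yaw about +3°, and the yellow tool in bore_1. I'm moving above the latch, fingers shutting on the way, for a closer look.

```bash
python3 -m inch '{"translation":[[0.02,0.03,0],[0.045,0.07,0],[0.07,0.11,0],[0.1,0.155,0],[0.125,0.2,0],[0.15,0.24,-0.01],[0.175,0.28,-0.02],[0.2,0.32,-0.03],[0.22,0.35,-0.03],[0.236,0.373,-0.03],[0.236,0.373,-0.03],[0.236,0.373,-0.03]],"delta_rot":[[0,0,-0.05],[0,0,-0.1],[0,0,-0.15],[0,0,-0.2],[0,0,-0.26],[0,0,-0.32],[0,0,-0.38],[0,0,-0.44],[0,0,-0.5],[0,0,-0.542],[0,0,-0.542],[0,0,-0.542]],"fingers":[1,0,-1,-1,-1,-1,-1,-1,-1,-1,-1,-1]}' 30
python3 - <<'E'
from h import *
s=state();print(s['ee_pos'],s['ee_rot'],s['joint_positions'],s['joint_vel'].max())
shot('wrist','w1')
E
```

```text
time_s: 1.35
ee_pos: [0.4603, -0.21, 0.3746]
ee_rot: [[0.985, -0.172, -0.0], [-0.172, -0.985, -0.0], [-0.0, 0.0, -1.0]]
contact_force: [0.2, -0.3, 0.5]
gripper_width: 0.0
[ 0.46030003 -0.21000591  0.37458862] [[ 9.85104169e-01 -1.71958089e-01 -4.38995698e-04]
 [-1.71958216e-01 -9.85104207e-01 -2.70427417e-04]
 [-3.85954327e-04  3.41888093e-04 -9.99999867e-01]] [-6.49099848e-01  4.10850409e-01  1.76009147e+00 -5.82522139e-04
  9.70837109e-01  1.09484252e+00] 0.0011000953381449193
```

View pics/w1.png

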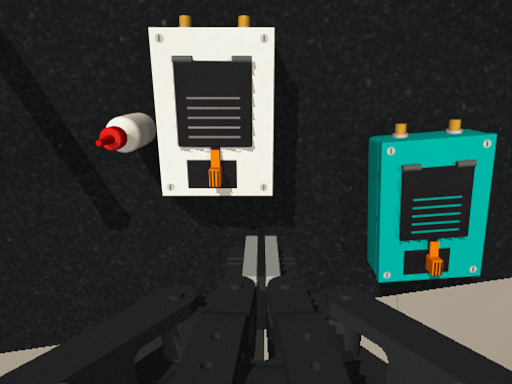

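The wrist view shows the unit with its top's front edge from (163,195) to (273,195) and the tab at about (215,170). The turquoise one is at right, (435,265). I'll measure the tab and corners.

```bash
python3 - <<'E'
from h import *
im,z=load('w1')
cv2.imwrite('pics/c1.png',cv2.resize(im[10:205,90:290],None,fx=3,fy=3,interpolation=cv2.INTER_CUBIC)[:590])
for n,uv,h in [('TL',(151,29),.045),('TR',(275,28),.045),('BL',(163,195),.045),('BR',(273,195),.045),('s1',(159,38),.045),('s2',(264,38),.045),('s3',(170,187),.045),('s4',(264,187),.045)]:print(n,plane(z,uv,h))
hsv=cv2.cvtColor(im,cv2.COLOR_BGR2HSV)
o=(hsv[...,0]>5)&(hsv[...,0]<17)&(hsv[...,1]>150)&(hsv[...,2]>60)
o[:,:190]=0;o[:,240:]=0;o[:140]=0;o[210:]=0
v,u=np.nonzero(o);print(u.min(),u.max(),v.min(),v.max())
for r in range(v.min(),v.max()+1): print(r,u[v==r].min(),u[v==r].max(),end='; ')
E
```

```text
TL [ 0.58916679 -0.14444607  0.045     ]
TR [ 0.57302072 -0.24136659  0.045     ]
BL [ 0.45354951 -0.11897663  0.045     ]
BR [ 0.43634709 -0.21736212  0.045     ]
s1 [ 0.58169907 -0.14900743  0.045     ]
s2 [ 0.56731927 -0.23154688  0.045     ]
s3 [ 0.4598099  -0.12710121  0.045     ]
s4 [ 0.44521527 -0.21058939  0.045     ]
208 221 149 187
149 211 218; 150 211 219; 151 218 219; 152 217 219; 153 218 219; 154 217 219; 155 211 219; 156 211 219; 157 211 219; 158 211 219; 159 211 219; 160 211 219; 161 210 220; 162 210 220; 163 210 220; 164 210 220; 165 210 220; 166 210 220; 167 210 221; 168 209 221; 169 209 221; 170 208 221; 171 208 221; 172 208 221; 173 208 221; 174 208 221; 175 208 221; 176 208 221; 177 209 221; 178 209 221; 179 209 221; 180 209 221; 181 209 221; 182 209 221; 183 209 221; 184 209 221; 185 209 220; 186 209 220; 187 211 219;
```

View pics/c1.png

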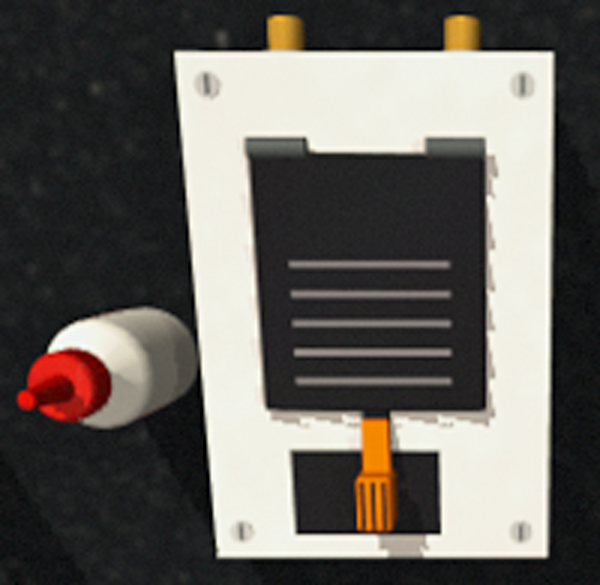

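The refined unit centre is (0.513,-0.180) with yaw -10.2°. Next I lower the shut fingers to the right of the tab.

```bash
python3 -m inch '{"translation":[[-0.002,0,-0.03],[-0.004,0,-0.07],[-0.0056,0,-0.105],[-0.0056,0,-0.13],[-0.0056,0,-0.145],[-0.0056,0,-0.150],[-0.0056,0,-0.150]],"delta_rot":[[0,0,0],[0,0,0],[0,0,0],[0,0,0],[0,0,0],[0,0,0],[0,0,0]],"fingers":[-1,-1,-1,-1,-1,-1,-1]}'
python3 -m inch '{"translation":[[0.002,0.011,0],[0.0036,0.020,0],[0.0045,0.025,0],[0.0045,0.025,0]],"delta_rot":[[0,0,0],[0,0,0],[0,0,0],[0,0,0]],"fingers":[-1,-1,-1,-1]}'
python3 - <<'E'
from h import *
shot('wrist','w2')
E
```

```text
time_s: 2.1
ee_pos: [0.4541, -0.2115, 0.2242]
ee_rot: [[0.984, -0.176, -0.001], [-0.176, -0.984, 0.001], [-0.001, -0.0, -1.0]]
contact_force: [-0.3, -0.8, 0.7]
gripper_width: 0.0001
time_s: 2.5
ee_pos: [0.4593, -0.1843, 0.2254]
ee_rot: [[0.985, -0.172, 0.001], [-0.172, -0.985, -0.001], [0.001, 0.0, -1.0]]
contact_force: [0.0, 0.6, -0.3]
gripper_width: 0.0
```

View pics/w2.png

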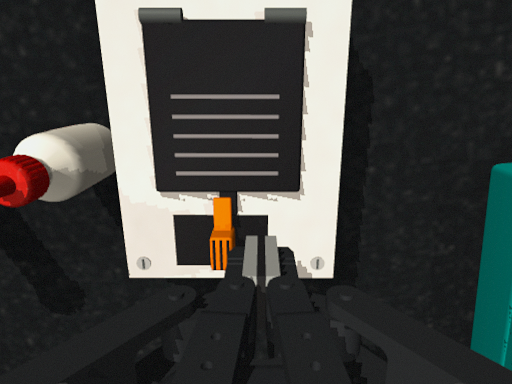

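The tips are just right of the tab (tab at about (222,250), fingers at (262,255)). Now I push left.

```bash
python3 -m inch '{"translation":[[0.0009,0.005,0],[0.0018,0.010,0],[0.0023,0.013,0],[0.0023,0.013,0],[0.0023,0.013,0]],"delta_rot":[[0,0,0],[0,0,0],[0,0,0],[0,0,0],[0,0,0]],"fingers":[-1,-1,-1,-1,-1]}'
python3 - <<'E'
from h import *
shot('wrist','w3')
E
```

```text
time_s: 3.05
ee_pos: [0.4616, -0.1727, 0.2249]
ee_rot: [[0.985, -0.174, 0.001], [-0.174, -0.985, -0.001], [0.001, 0.001, -1.0]]
contact_force: [-0.1, -3.1, 2.9]
gripper_width: -0.0001
```

View pics/w3.png

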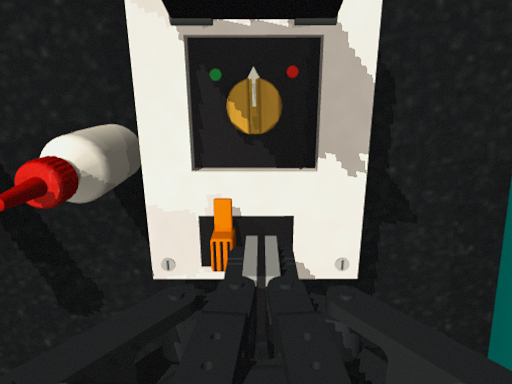

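The cover popped open. The green dot is at rear-left (216,74), the red at (293,72), and the pointer tip at (253,68). I back off to the right and up, and measure the screw from this picture.

```bash
python3 -m inch '{"translation":[[-0.001,-0.006,0],[-0.0035,-0.02,0],[-0.0035,-0.02,0.02],[-0.0035,-0.015,0.06],[0,0,0.1],[0.01,0.01,0.13],[0.02,0.02,0.15],[0.02,0.02,0.15]],"delta_rot":[[0,0,0],[0,0,0],[0,0,0],[0,0,0],[0,0,0],[0,0,0],[0,0,0],[0,0,0]],"fingers":[-1,-1,-1,-1,-1,-1,-1,-1]}'
python3 - <<'E'
from h import *
shot('wrist','w4')
im,z=load('w3')
hsv=cv2.cvtColor(im,cv2.COLOR_BGR2HSV)
def m(c,lo,hi,s,reg,h,vmin=40):
    k=(hsv[...,0]>=lo)&(hsv[...,0]<=hi)&(hsv[...,1]>s)&(hsv[...,2]>vmin)
    kk=np.zeros_like(k);x0,x1,y0,y1=reg;kk[y0:y1,x0:x1]=k[y0:y1,x0:x1]
    v,u=np.nonzero(kk);p=(u.mean(),v.mean());P=plane(z,p,h);print(c,p,P);return P
g=m('g',50,85,100,(195,240,50,100),.0380)
r=m('r',170,180,100,(270,318,50,100),.0380)
b=m('brass',12,26,110,(220,290,75,140),.0435)
t=plane(z,(253.5,68),.043);print(t)
E
```

```text
time_s: 3.9
ee_pos: [0.4825, -0.1526, 0.3772]
ee_rot: [[0.985, -0.173, 0.006], [-0.173, -0.985, -0.003], [0.006, 0.001, -1.0]]
contact_force: [0.4, -0.2, 0.3]
gripper_width: 0.0
g (np.float64(215.2781954887218), np.float64(74.09022556390977)) [ 0.54130203 -0.16708195  0.038     ]
r (np.float64(296.0), np.float64(69.4)) [ 0.53715724 -0.20142215  0.038     ]
brass (np.float64(253.84526748971194), np.float64(106.38230452674897)) [ 0.52544605 -0.18107986  0.0435    ]
[ 0.54061319 -0.18370011  0.043     ]
```

View pics/w4.png

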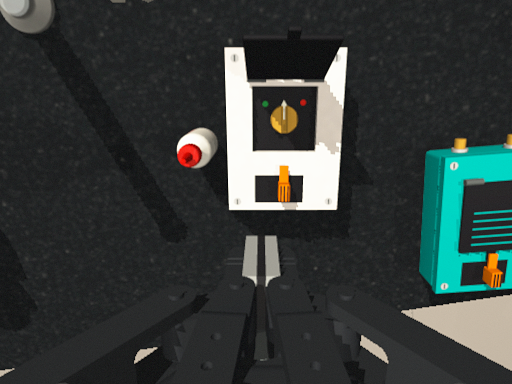

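Screw axis is at about (0.525,-0.1815). The pointer lies at about -8° world and the green direction at about +41.5° world, so the turn is roughly +50°. Next I go above the stand.

```bash
python3 -m inch '{"translation":[[-0.01,0.03,0.01],[-0.02,0.07,0.01],[-0.03,0.115,0.01],[-0.03,0.16,0.01],[-0.03,0.205,0.01],[-0.03,0.25,0.01],[-0.03,0.295,0.01],[-0.03,0.34,0.01],[-0.03,0.38,0.01],[-0.03,0.405,0.01],[-0.03,0.405,0.01],[-0.03,0.405,0.01]],"delta_rot":[[0,0,0.02],[0,0,0.04],[0,0,0.06],[0,0,0.08],[0,0,0.1],[0,0,0.12],[0,0,0.15],[0,0,0.18],[0,0,0.21],[0,0,0.23],[0,0,0.23],[0,0,0.23]],"fingers":[-1,-1,-1,-1,-1,-1,-0.5,0,0,0,0,0]}'
python3 - <<'E'
from h import *
im=shot('wrist','w5')
E
```

```text
time_s: 5.15
ee_pos: [0.4509, 0.2519, 0.3828]
ee_rot: [[0.998, 0.055, -0.004], [0.055, -0.998, -0.002], [-0.004, 0.002, -1.0]]
contact_force: [-0.2, 0.2, -0.5]
gripper_width: 0.0426
```

View pics/w5.png

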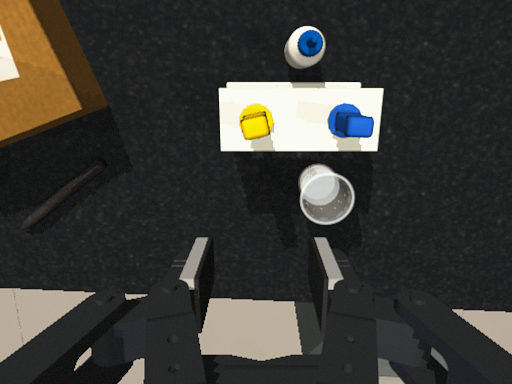

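```bash
python3 - <<'E'
from h import *
im,z=load('w5')
cv2.imwrite('pics/c5.png',cv2.resize(im[75:160,210:390],None,fx=4,fy=4,interpolation=cv2.INTER_CUBIC))
w=((im.min(2)>170)).astype(np.uint8);w[:85]=0;w[155:]=0;w[:,:210]=0;w[:,390:]=0
c=max(cv2.findContours(w,0,2)[0],key=cv2.contourArea)
for h in [.068]:
    P=np.array([plane(z,p[0],h)[:2] for p in cv2.convexHull(c)],np.float32)
    print(cv2.minAreaRect(P*1000))
E
```

```text
((498.77874755859375, 222.66680908203125), (51.66707992553711, 129.8125), 3.141627550125122)
```

View pics/c5.png

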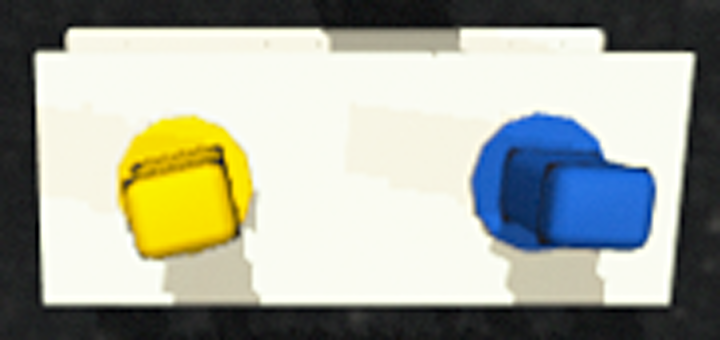

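```bash
python3 - <<'E'
from h import *
im,z=load('w5')
hsv=cv2.cvtColor(im,cv2.COLOR_BGR2HSV)
crop=lambda x,y:(210+(x+.5)/4-.5,75+(y+.5)/4-.5)
for n,Q in [('y',[(128,190),(226,165),(240,236),(147,256)]),('b',[(548,167),(654,172),(652,245),(543,245)])]:
    P=np.array([plane(z,crop(*q),.118)[:2]*1000 for q in Q]);print(n,P.round(1).tolist())
    print(P.mean(0),[ (np.linalg.norm(P[i]-P[i-1]).round(1),np.degrees(np.arctan2(*(P[i]-P[i-1])[::-1])).round(1)) for i in range(4)])
for n,c in [('y',(183,182)),('b',(540,182))]: print(n,plane(z,crop(*c),.072))
E
```

```text
y [[498.5, 267.0], [503.4, 250.9], [491.9, 247.9], [487.6, 263.4]]
[495.34658424 257.30731645] [(np.float64(11.4), np.float64(18.6)), (np.float64(16.8), np.float64(-72.8)), (np.float64(12.0), np.float64(-165.2)), (np.float64(16.1), np.float64(105.3))]
b [[506.1, 197.5], [506.2, 179.7], [494.2, 178.2], [493.2, 196.6]]
[499.90676941 188.01956627] [(np.float64(12.9), np.float64(3.6)), (np.float64(17.7), np.float64(-89.5)), (np.float64(12.2), np.float64(-173.0)), (np.float64(18.4), np.float64(93.1))]
y [0.49580082 0.25826236 0.072     ]
b [0.49972502 0.18708708 0.072     ]
```

Yellow tool: axis at about (0.4955,0.258), long side at about 106° world. The gripper turns +103° above it, and then I look once more before descending.

```bash
python3 -m inch '{"translation":[[0.004,0,0],[0.008,0.001,0],[0.012,0.002,0],[0.016,0.002,0],[0.02,0.003,0],[0.024,0.003,0],[0.028,0.004,0],[0.032,0.004,0],[0.036,0.005,0],[0.04,0.006,0],[0.044,0.006,0],[0.0446,0.006,0]],"delta_rot":[[0,0,0.149],[0,0,0.298],[0,0,0.447],[0,0,0.596],[0,0,0.745],[0,0,0.894],[0,0,1.043],[0,0,1.192],[0,0,1.341],[0,0,1.49],[0,0,1.639],[0,0,1.788]],"fingers":[0,0,0,0,0,0,0,0,0,0,0,0]}'
python3 -m inch '{"translation":[[0,0,0],[0,0,0]],"delta_rot":[[0,0,0.015],[0,0,0.015]],"fingers":[0,0]}'
python3 - <<'E'
from h import *
im=shot('wrist','w6')
E
```

```text
time_s: 6.4
ee_pos: [0.4967, 0.2564, 0.3841]
ee_rot: [[-0.272, 0.962, -0.001], [0.962, 0.272, -0.001], [-0.0, -0.001, -1.0]]
contact_force: [1.0, 0.4, 0.2]
gripper_width: 0.0425
time_s: 6.6
ee_pos: [0.496, 0.2572, 0.3843]
ee_rot: [[-0.279, 0.96, -0.001], [0.96, 0.279, -0.001], [-0.0, -0.001, -1.0]]
contact_force: [0.3, -0.8, 0.5]
gripper_width: 0.0426
```

View pics/w6.png

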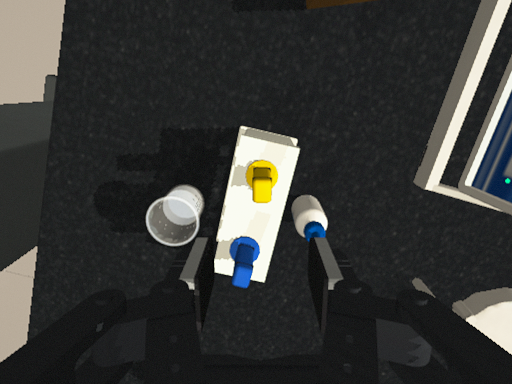

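The yellow handle is at (262,183), centred between the jaws and aligned with them. Before descending I check the numbers.

```bash
python3 - <<'E'
from h import *
im,z=load('w6')
cv2.imwrite('pics/c6.png',cv2.resize(im[150:215,230:295],None,fx=9,fy=9,interpolation=cv2.INTER_CUBIC))
E
```

```text
(no output)
```

View pics/c6.png

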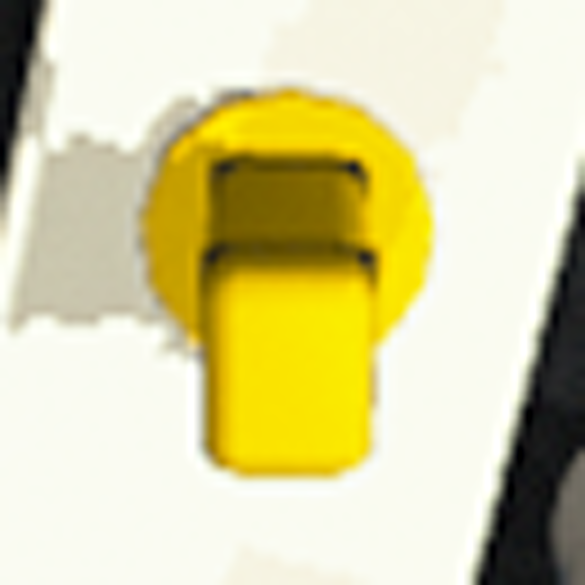

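```bash
python3 - <<'E'
from h import *
im,z=load('w6')
c=lambda x,y:(230+(x+.5)/9-.5,150+(y+.5)/9-.5)
P=np.array([plane(z,c(*q),.118)[:2]*1000 for q in [(205,262),(373,262),(372,474),(207,474)]]);print(P.mean(0),P.round(1).tolist())
print([(np.linalg.norm(P[i]-P[i-1]).round(1),np.degrees(np.arctan2(*(P[i]-P[i-1])[::-1])).round(1)) for i in range(4)])
print(plane(z,c(289,232),.072), state()['ee_pos'])
E
```

```text
[494.55892757 259.47609314] [[485.8, 266.1], [498.4, 269.7], [503.4, 252.9], [490.7, 249.2]]
[(np.float64(17.6), np.float64(106.3)), (np.float64(13.2), np.float64(16.2)), (np.float64(17.6), np.float64(-73.6)), (np.float64(13.2), np.float64(-163.8))]
[0.49476466 0.25888673 0.072     ] [0.49599638 0.2574772  0.38436545]
```

Aligned to within 0.3° and offset by about 1–2 mm. Descending to grasp.

```bash
python3 -m inch '{"translation":[[-0.001,0.0015,-0.03],[-0.001,0.0015,-0.07],[-0.001,0.0015,-0.1],[-0.001,0.0015,-0.12],[-0.001,0.0015,-0.13],[-0.001,0.0015,-0.134],[-0.001,0.0015,-0.134],[-0.001,0.0015,-0.134]],"delta_rot":[[0,0,0],[0,0,0],[0,0,0],[0,0,0],[0,0,0],[0,0,0],[0,0,0],[0,0,0]],"fingers":[0,0,0,0,0,0,0,0]}'
python3 -m inch '{"translation":[[0,0,0],[0,0,0],[0,0,0],[0,0,0],[0,0,0]],"delta_rot":[[0,0,0],[0,0,0],[0,0,0],[0,0,0],[0,0,0]],"fingers":[-1,-1,-1,-1,-1]}' 60
python3 - <<'E'
from h import *
im=shot('wrist','w7');shot('side','s7')
E
```

```text
time_s: 7.45
ee_pos: [0.4955, 0.2602, 0.2518]
ee_rot: [[-0.283, 0.959, 0.002], [0.959, 0.283, 0.001], [-0.0, 0.002, -1.0]]
contact_force: [0.2, 0.0, 0.8]
gripper_width: 0.0428
time_s: 7.95
ee_pos: [0.4953, 0.2602, 0.2517]
ee_rot: [[-0.283, 0.959, 0.002], [0.959, 0.283, 0.001], [-0.0, 0.002, -1.0]]
contact_force: [-1.7, 0.2, 5.0]
gripper_width: 0.0135
```

View pics/w7.png

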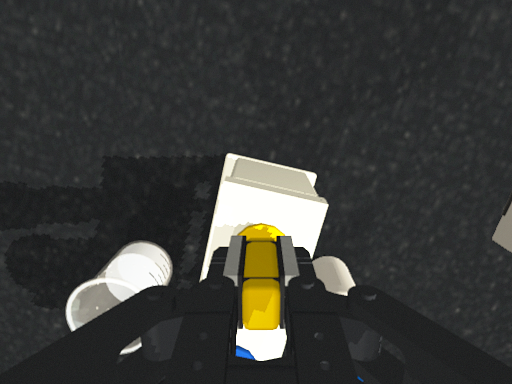

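Gripped (13.5 mm opening). Lifting straight out.

```bash
python3 -m inch '{"translation":[[0,0,0.01],[0,0,0.03],[0,0,0.06],[0,0,0.09],[0,0,0.115],[0,0,0.13],[0,0,0.13]],"delta_rot":[[0,0,0],[0,0,0],[0,0,0],[0,0,0],[0,0,0],[0,0,0],[0,0,0]],"fingers":[-1,-1,-1,-1,-1,-1,-1]}' 60
python3 - <<'E'
from h import *
im=shot('side','s8')
cv2.imwrite('pics/c8.png',cv2.resize(im[120:310,140:320],None,fx=3,fy=3,interpolation=cv2.INTER_CUBIC))
E
```

```text
time_s: 8.75
ee_pos: [0.4954, 0.2603, 0.3835]
ee_rot: [[-0.283, 0.959, 0.006], [0.959, 0.283, 0.002], [0.0, 0.006, -1.0]]
contact_force: [0.2, -0.9, -0.7]
gripper_width: 0.0132
```

View pics/c8.png

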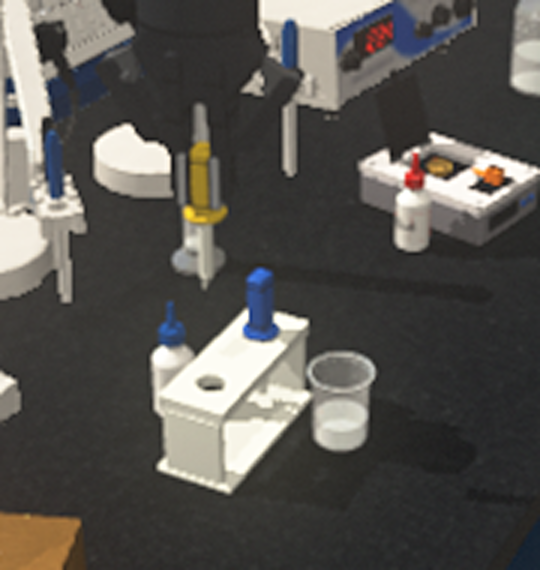

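The tool is out and hangs vertically, blade tip at crop (206,288). The hole shows at crop (212,382), and the cover is still open. I use this picture for the tip and bore positions.

```bash
python3 - <<'E'
from h import *
im,z=load('s8')
c=lambda x,y:(140+(x+.5)/3-.5,120+(y+.5)/3-.5)
print('bore',plane(z,c(212,382),.066))
s=state();p=s['ee_pos'];Rz=s['ee_rot'][:,2]
print(p, Rz)
for d in (.232,.2367,.241): print(d,proj(z,p+Rz*d), 'tip px',c(206,288))
E
```

```text
bore [0.49783595 0.25547147 0.066     ]
[0.4949081  0.26015043 0.381856  ] [ 2.43295208e-03  7.13144000e-04 -9.99996786e-01]
0.232 [[208.83007573 213.95011589]] tip px (208.33333333333331, 215.66666666666669)
0.2367 [[208.89265564 215.96036198]] tip px (208.33333333333331, 215.66666666666669)
0.241 [[208.94965627 217.79138572]] tip px (208.33333333333331, 215.66666666666669)
```

d(TCP→tip)≈0.2367, consistent with the picture. Transit to above the screw, turning -114° on the way.

```bash
python3 -m inch '{"translation":[[0,-0.02,0.005],[0,-0.055,0.01],[0,-0.095,0.01],[0,-0.135,0.01],[0,-0.175,0.01],[0,-0.215,0.01],[0,-0.255,0.01],[0,-0.295,0.01],[0,-0.335,0.01],[0.005,-0.37,0.01],[0.01,-0.4,0.01],[0.015,-0.425,0.01]],"delta_rot":[[0,0,-0.1],[0,0,-0.24],[0,0,-0.38],[0,0,-0.52],[0,0,-0.66],[0,0,-0.8],[0,0,-0.94],[0,0,-1.08],[0,0,-1.22],[0,0,-1.36],[0,0,-1.5],[0,0,-1.64]],"fingers":[-1,-1,-1,-1,-1,-1,-1,-1,-1,-1,-1,-1]}' 60
python3 -m inch '{"translation":[[0.005,-0.01,0],[0.01,-0.015,-0.01],[0.0145,-0.0165,-0.02],[0.0145,-0.0165,-0.02],[0.0145,-0.0165,-0.02]],"delta_rot":[[0,0,-0.14],[0,0,-0.27],[0,0,-0.355],[0,0,-0.355],[0,0,-0.355]],"fingers":[-1,-1,-1,-1,-1]}'
python3 - <<'E'
from h import *
im=shot('wrist','w9');print(state()['ee_pos'],state()['ee_rot'])
cv2.imwrite('pics/c9.png',cv2.resize(im[40:384,150:380],None,fx=1.7,fy=1.7,interpolation=cv2.INTER_CUBIC))
E
```

```text
time_s: 10.0
ee_pos: [0.5095, -0.1667, 0.3892]
ee_rot: [[0.978, 0.209, -0.003], [0.209, -0.978, 0.001], [-0.002, -0.002, -1.0]]
contact_force: [0.4, -0.2, -0.5]
gripper_width: 0.0134
time_s: 10.5
ee_pos: [0.524, -0.1811, 0.3696]
ee_rot: [[0.991, -0.135, -0.003], [-0.135, -0.991, 0.002], [-0.003, -0.001, -1.0]]
contact_force: [0.3, -0.1, -0.6]
gripper_width: 0.0134
[ 0.52414518 -0.18110413  0.37010035] [[ 9.90836310e-01 -1.35058153e-01 -1.64387556e-03]
 [-1.35056744e-01 -9.90837419e-01  9.40742032e-04]
 [-1.75586830e-03 -7.10104884e-04 -9.99998206e-01]]
```

View pics/c9.png

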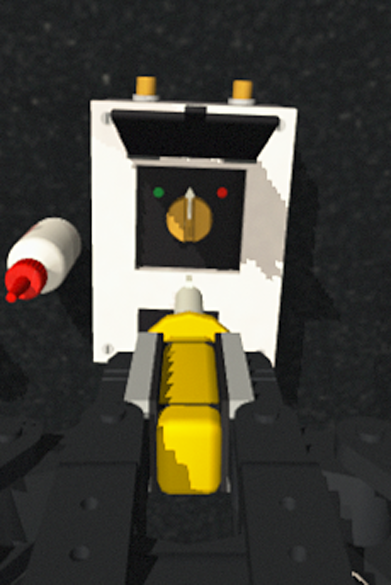

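```bash
cat > m.py <<'E'
from h import *
def screwmeas(fn,box):
    im,z=load(fn);hsv=cv2.cvtColor(im,cv2.COLOR_BGR2HSV)
    x0,x1,y0,y1=box
    def mk(k):
        kk=np.zeros(k.shape,np.uint8);kk[y0:y1,x0:x1]=k[y0:y1,x0:x1];return kk
    H,S,V=hsv[...,0],hsv[...,1],hsv[...,2]
    out={}
    for n,k,h in [('green',(H>45)&(H<90)&(S>90)&(V>40),.038),('red',((H>170)|(H<6))&(S>110)&(V>40),.038),('brass',(H>10)&(H<30)&(S>90)&(V>60),.0445)]:
        c=max(cv2.findContours(mk(k),0,2)[0],key=cv2.contourArea)
        if n=='brass':
            P=np.array([plane(z,p[0],h)[:2] for p in cv2.convexHull(c)],np.float32)
            ctr,r=cv2.minEnclosingCircle(P); el=cv2.fitEllipse(P*1000) if len(P)>4 else None; print('brass',ctr,r,el)
            out[n]=np.array(ctr)
        else:
            M=cv2.moments(c);out[n]=plane(z,(M['m10']/M['m00'],M['m01']/M['m00']),h)[:2]; print(n,out[n])
    return out
E
python3 - <<'E'
from m import *
screwmeas('w9',(225,305,130,200))
im,z=load('w9')
cv2.imwrite('pics/c9b.png',cv2.resize(im[135:245,220:300],None,fx=5,fy=5,interpolation=cv2.INTER_CUBIC))
s=state();p=s['ee_pos'];R=s['ee_rot']
print(proj(z,[p+R[:,2]*.2367,p+R[:,2]*.2367+R[:,0]*.007,p+R[:,2]*.2367-R[:,0]*.007]))
E
```

```text
green [ 0.54132488 -0.16725748]
red [ 0.53681686 -0.19979741]
brass (0.5264902710914612, -0.1813463568687439) 0.012700342573225498 ((526.47509765625, -181.3231964111328), (23.814189910888672, 25.107341766357422), 80.77455139160156)
[[260.84513467 205.64053994]
 [260.84858415 195.04377796]
 [260.84174899 216.04128758]]
```

View pics/c9b.png

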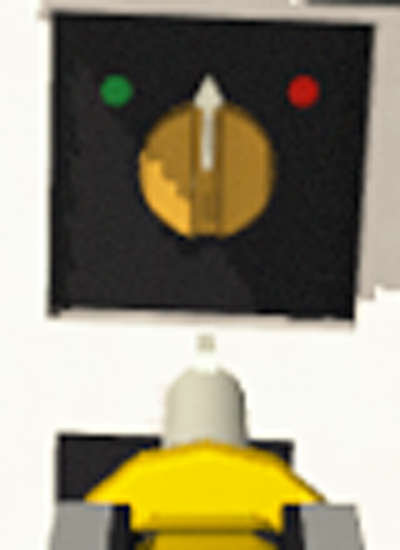

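```bash
python3 - <<'E'
from m import *
im,z=load('w9')
c=lambda x,y:(220+(x+.5)/5-.5,135+(y+.5)/5-.5)
C=plane(z,c(207,169),.0445)[:2];T=plane(z,c(208,76),.0445)[:2];B=plane(z,c(205,234),.0445)[:2];
ang=lambda d:np.degrees(np.arctan2(d[1],d[0]))
print('C',C,'tip',T,np.linalg.norm(T-C),ang(T-C),ang(T-B),np.linalg.norm(C-B))
G=np.array([.54132,-.16726]);Rr=np.array([.5368,-.1998])
print('green',ang(G-C),np.linalg.norm(G-C),'red',ang(Rr-C),np.linalg.norm(Rr-C))
# unit from well corners z=.045
Q=[plane(z,c(*q),.045)[:2] for q in [(50,10),(375,24),(355,325),(48,315)]];print(np.mean(Q,0),Q)
E
```

```text
C [ 0.5267139  -0.18141801] tip [ 0.54295094 -0.18379759] 0.016410482419234113 -8.33748684202654 -8.804823647524774 0.011791805580107867
green 44.10750969934075 0.020341768632115734 red -61.246647628371555 0.020967283547480783
[ 0.52621293 -0.18135275] [array([ 0.55786832, -0.15874087]), array([ 0.54806332, -0.21318062]), array([ 0.49481873, -0.20387339]), array([ 0.50410133, -0.14961613])]
```

Screw centre is (0.5265,-0.1814), pointer at -8.4°, green at about 43°. The tool is 2.5 mm short in x. Correcting this and lowering until the tip is about 8 mm above the head, then checking again.

```bash
python3 -m inch '{"translation":[[0.001,0,-0.02],[0.002,-0.0005,-0.05],[0.0025,-0.0005,-0.07],[0.0025,-0.0005,-0.08],[0.0025,-0.0005,-0.08],[0.0025,-0.0005,-0.08]],"delta_rot":[[0,0,-0.01],[0,0,-0.01],[0,0,-0.01],[0,0,-0.01],[0,0,-0.01],[0,0,-0.01]],"fingers":[-1,-1,-1,-1,-1,-1]}'
python3 - <<'E'
from m import *
im=shot('wrist','w10');shot('side','s10');s=state();p=s['ee_pos'];R=s['ee_rot'];print(p,R)
im,z=load('w10')
print(proj(z,[p+R[:,2]*.2367,p+R[:,2]*.2367+R[:,0]*.007,p+R[:,2]*.2367-R[:,0]*.007]))
cv2.imwrite('pics/c10.png',cv2.resize(im[100:300,180:340],None,fx=3,fy=3,interpolation=cv2.INTER_CUBIC))
E
```

```text
time_s: 11.15
ee_pos: [0.5273, -0.1819, 0.2914]
ee_rot: [[0.989, -0.146, 0.001], [-0.146, -0.989, -0.001], [0.001, 0.0, -1.0]]
contact_force: [-1.1, 0.3, 0.1]
gripper_width: 0.0132
[ 0.52740939 -0.18207042  0.29193836] [[ 9.89231084e-01 -1.46345204e-01  2.22343673e-03]
 [-1.46342614e-01 -9.89233129e-01 -1.28666150e-03]
 [ 2.38779401e-03  9.47422011e-04 -9.99996700e-01]]
[[261.04663973 205.4823249 ]
 [261.05311998 194.88573593]
 [261.04027937 215.88287951]]
```

View pics/c10.png

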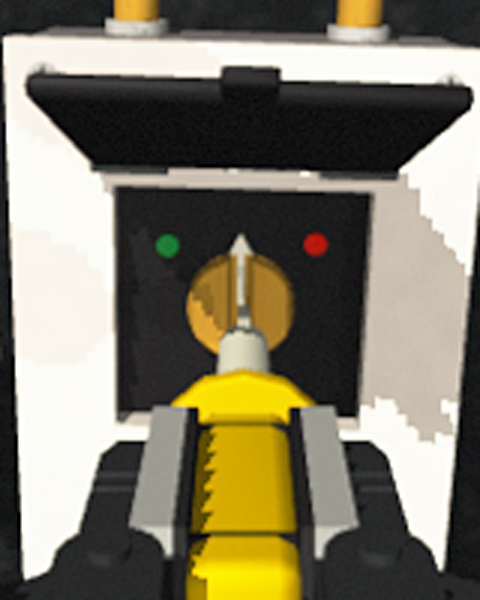

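```bash
python3 - <<'E'
from m import *
im,z=load('w10')
cv2.imwrite('pics/c10b.png',cv2.resize(im[170:225,232:290],None,fx=10,fy=10,interpolation=cv2.INTER_CUBIC))
c=lambda x,y:(180+(x+.5)/3-.5,100+(y+.5)/3-.5)
print('head L,R',plane(z,c(186,305),.0445),plane(z,c(295,305),.0445),'ptr',plane(z,c(240,235),.0445),'g',plane(z,c(168,245),.038))
E
```

```text
head L,R [ 0.52896427 -0.16961819  0.0445    ] [ 0.52545024 -0.19334783  0.0445    ] ptr [ 0.54296631 -0.18371135  0.0445    ] g [ 0.54135513 -0.16724585  0.038     ]
```

View pics/c10b.png

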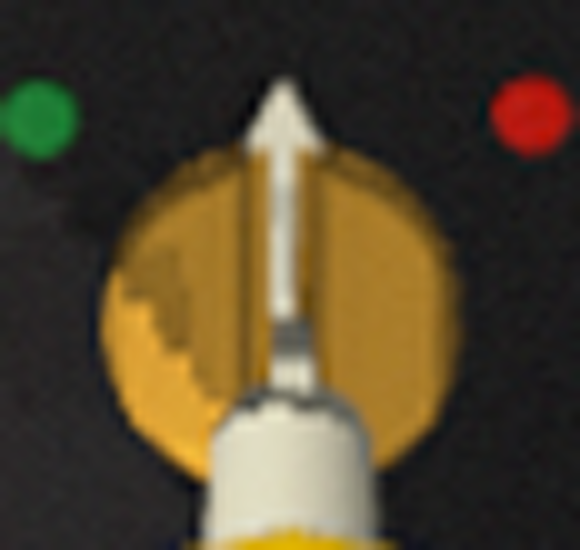

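The blade (grey tip at crop (292,335)) is about 0.5 mm to the right of the slot line (285) and parallel to it. Correct and insert slowly.

```bash
python3 -m inch '{"translation":[[-0.001,0.0005,0],[-0.001,0.0005,-0.004],[-0.001,0.0005,-0.008],[-0.001,0.0005,-0.011],[-0.001,0.0005,-0.011]],"delta_rot":[[0,0,0],[0,0,0],[0,0,0],[0,0,0],[0,0,0]],"fingers":[-1,-1,-1,-1,-1]}'
python3 -m inch '{"translation":[[0,0,-0.002],[0,0,-0.004],[0,0,-0.004]],"delta_rot":[[0,0,0],[0,0,0],[0,0,0]],"fingers":[-1,-1,-1]}'
python3 - <<'E'
from m import *
im=shot('wrist','w11');s=state();print(s['ee_pos'],s['ft_torque'])
cv2.imwrite('pics/c11.png',cv2.resize(im[170:225,232:290],None,fx=10,fy=10,interpolation=cv2.INTER_CUBIC))
E
```

```text
time_s: 11.75
ee_pos: [0.5258, -0.1813, 0.2791]
ee_rot: [[0.989, -0.147, -0.001], [-0.147, -0.989, 0.001], [-0.001, -0.001, -1.0]]
contact_force: [0.3, 0.5, 0.1]
gripper_width: 0.0132
time_s: 12.05
ee_pos: [0.5261, -0.1815, 0.2761]
ee_rot: [[0.989, -0.147, 0.0], [-0.147, -0.989, -0.0], [0.0, 0.0, -1.0]]
contact_force: [-0.3, 1.1, 2.9]
gripper_width: 0.0132
[ 0.52607416 -0.18144903  0.27608633] [0.04459166 0.123727   0.01037457]
```

View pics/c11.png

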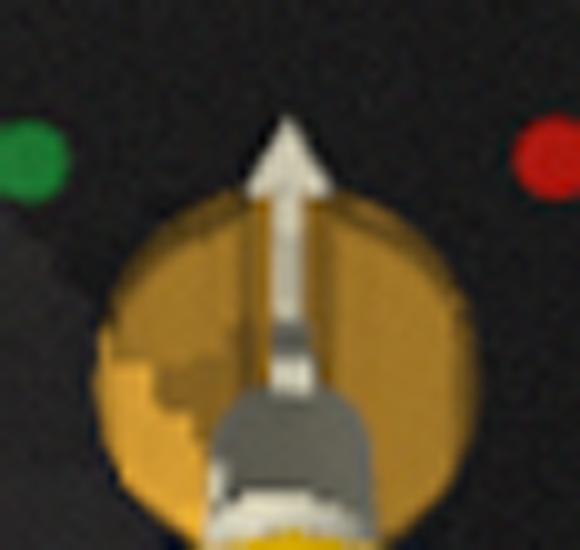

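Blade seated in the slot (about 3 N at the floor). Turning counterclockwise, somewhat less than needed, then looking.

```bash
python3 -m inch '{"translation":[[0,0,0.0003],[0,0,0.0003],[0,0,0.0003],[0,0,0.0003],[0,0,0.0003],[0,0,0.0003],[0,0,0.0003],[0,0,0.0003],[0,0,0.0003]],"delta_rot":[[0,0,0.12],[0,0,0.24],[0,0,0.36],[0,0,0.48],[0,0,0.6],[0,0,0.72],[0,0,0.84],[0,0,0.9],[0,0,0.9]],"fingers":[-1,-1,-1,-1,-1,-1,-1,-1,-1]}'
python3 - <<'E'
from m import *
im=shot('wrist','w12');s=state();print(s['ee_pos'],s['ft_torque'],s['contact_force'])
cv2.imwrite('pics/c12.png',cv2.resize(im[150:240,210:310],None,fx=6,fy=6,interpolation=cv2.INTER_CUBIC))
E
```

```text
time_s: 13.0
ee_pos: [0.526, -0.1814, 0.2761]
ee_rot: [[0.73, 0.684, 0.0], [0.684, -0.73, -0.0], [0.0, 0.0, -1.0]]
contact_force: [-0.7, 0.3, 2.5]
gripper_width: 0.0131
[ 0.52601648 -0.1813991   0.27615345] [ 0.05641594  0.04379926 -0.00474051] [ 0.04732172 -0.11827219  1.56068455]
```

View pics/c12.png

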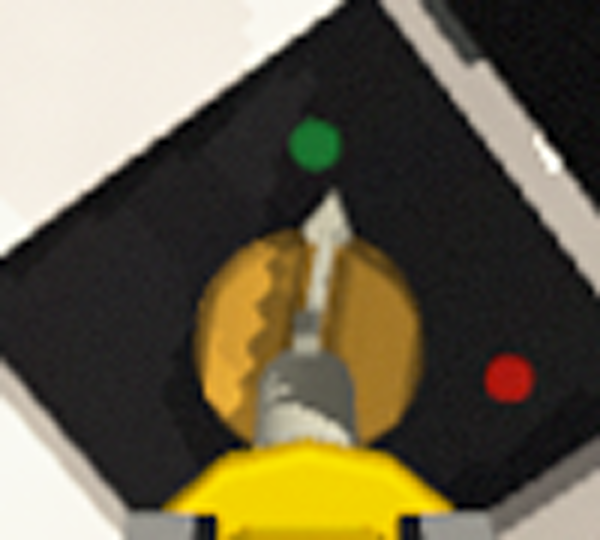

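The pointer (tip at crop (334,190)) lags behind the blade by the slot play. The green dot is at (316,145). Measuring the remaining angle.

```bash
cat >> m.py <<'E'
def rem(fn,c,head,tip):
    im,z=load(fn);hsv=cv2.cvtColor(im,cv2.COLOR_BGR2HSV)
    k=((hsv[...,0]>45)&(hsv[...,0]<90)&(hsv[...,1]>90)&(hsv[...,2]>40)).astype(np.uint8)
    k[:120]=0;k[260:]=0;k[:,:150]=0;k[:,360:]=0
    cc=max(cv2.findContours(k,0,2)[0],key=cv2.contourArea);M=cv2.moments(cc);g=(M['m10']/M['m00'],M['m01']/M['m00'])
    G=plane(z,g,.038)[:2];T=plane(z,c(*tip),.0445)[:2];C=np.mean([plane(z,c(*q),.0445)[:2] for q in head],0)
    a=lambda d:np.degrees(np.arctan2(d[1],d[0]))
    for C_ in (C,np.array([.5263,-.1815])):
        print('C',C_,'tip',a(T-C_),np.linalg.norm(T-C_),'green',a(G-C_),np.linalg.norm(G-C_),'rem',a(G-C_)-a(T-C_))
E
python3 - <<'E'
from m import *
c=lambda x,y:(210+(x+.5)/6-.5,150+(y+.5)/6-.5)
rem('w12',c,[(193,343),(423,343)],(334,190))
E
```

```text
C [ 0.52669951 -0.17974438] tip 34.029915573651955 0.016505141128207678 green 40.9373141295168 0.01941574588645405 rem 6.9073985558648445
C [ 0.5263 -0.1815] tip 37.9831303327407 0.01786122660309098 green 43.857438400398316 0.02089502389390258 rem 5.874308067657616
```

```bash
python3 -m inch '{"translation":[[0,0,0],[0,0,0],[0,0,0]],"delta_rot":[[0,0,0.08],[0,0,0.115],[0,0,0.115]],"fingers":[-1,-1,-1]}'
python3 - <<'E'
from m import *
im=shot('wrist','w13');s=state();print(s['ee_pos'],s['ft_torque'],s['contact_force'])
cv2.imwrite('pics/c13.png',cv2.resize(im[150:240,210:310],None,fx=6,fy=6,interpolation=cv2.INTER_CUBIC))
E
```

```text
time_s: 13.35
ee_pos: [0.526, -0.1815, 0.2761]
ee_rot: [[0.647, 0.762, 0.0], [0.762, -0.647, -0.0], [0.0, 0.0, -1.0]]
contact_force: [-0.5, -0.1, 2.3]
gripper_width: 0.0132
[ 0.52603313 -0.18142407  0.27613835] [0.03343412 0.09243997 0.03602688] [ 0.21852142 -0.86658681  1.69421849]
```

View pics/c13.png

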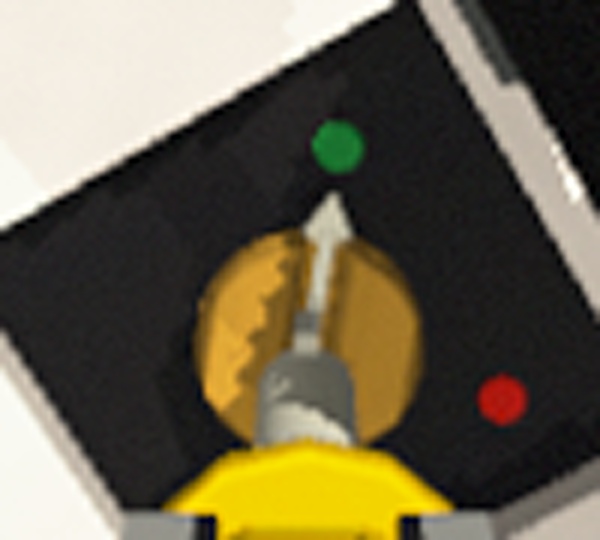

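```bash
python3 - <<'E'
from m import *
c=lambda x,y:(210+(x+.5)/6-.5,150+(y+.5)/6-.5)
rem('w13',c,[(193,343),(423,343)],(334,192))
E
python3 -m inch '{"translation":[[0,0,0.004],[0,0,0.012],[0,0,0.03],[0,0,0.055],[0,0,0.075],[0,0,0.08],[0,0,0.08]],"delta_rot":[[0,0,0],[0,0,0],[0,0,0],[0,0,0],[0,0,0],[0,0,0],[0,0,0]],"fingers":[-1,-1,-1,-1,-1,-1,-1]}'
python3 - <<'E'
from m import *
im=shot('wrist','w14');s=state();print(s['ee_pos'],s['ee_rot'])
cv2.imwrite('pics/c14.png',cv2.resize(im[130:220,210:310],None,fx=6,fy=6,interpolation=cv2.INTER_CUBIC))
E
```

```text
C [ 0.52652795 -0.17960149] tip 40.44140501828088 0.016300219573484598 green 40.313616792316076 0.019420353822413056 rem -0.12778822596480666
C [ 0.5263 -0.1815] tip 44.63125599475279 0.017752661564038427 green 43.886562622903725 0.020863006494800627 rem -0.7446933718490669
time_s: 14.1
ee_pos: [0.526, -0.1814, 0.3569]
ee_rot: [[0.647, 0.763, 0.002], [0.763, -0.647, -0.001], [0.0, 0.002, -1.0]]
contact_force: [1.0, 0.6, -1.2]
gripper_width: 0.0134
[ 0.52572707 -0.18125327  0.35596277] [[ 6.46670277e-01  7.62769658e-01 -4.31731094e-05]
 [ 7.62769659e-01 -6.46670278e-01  1.16266069e-05]
 [-1.90503437e-05 -4.04497190e-05 -9.99999999e-01]]
```

View pics/c14.png

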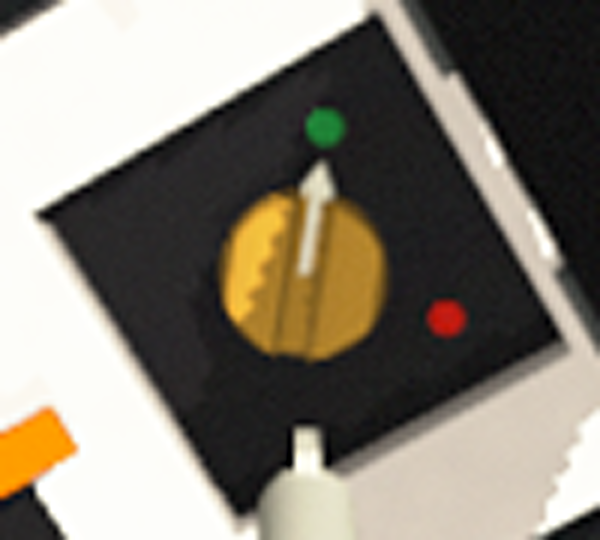

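Fully visible now: head centre at about crop (303,275), pointer tip (321,160), green dot (325,128). Computing the residual.

```bash
python3 - <<'E'
from m import *
c=lambda x,y:(210+(x+.5)/6-.5,130+(y+.5)/6-.5)
rem('w14',c,[(219,275),(387,275),(303,190),(303,360)],(321,160))
im,z=load('w14')
# slot direction: lower slot end and pointer tip
a=lambda d:np.degrees(np.arctan2(d[1],d[0]))
T=plane(z,c(321,160),.0445)
for q in [(292,355),(294,355)]: print(a((T-plane(z,c(*q),.0445))[:2]))
E
```

```text
C [ 0.5260266  -0.18015151] tip 41.09347767230936 0.01663219957258669 green 40.469127201778306 0.02001801086017816 rem -0.6243504705310556
C [ 0.5263 -0.1815] tip 45.04529570813615 0.0173537617137576 green 43.79843858590973 0.020720210085835345 rem -1.246857122226423
41.483086662048116
42.05135686630743
```

The residual is about -1°, essentially on the green dot. Returning the tool: travel back above the empty hole, turning back to yaw about 106°.

```bash
python3 -m inch '{"translation":[[0,0.01,0.025],[-0.01,0.04,0.03],[-0.02,0.08,0.03],[-0.03,0.12,0.03],[-0.03,0.16,0.03],[-0.03,0.2,0.03],[-0.03,0.24,0.03],[-0.03,0.28,0.03],[-0.03,0.32,0.03],[-0.03,0.36,0.03],[-0.03,0.4,0.03],[-0.03,0.425,0.03]],"delta_rot":[[0,0,0.05],[0,0,0.13],[0,0,0.21],[0,0,0.29],[0,0,0.37],[0,0,0.45],[0,0,0.53],[0,0,0.61],[0,0,0.69],[0,0,0.77],[0,0,0.85],[0,0,0.93]],"fingers":[-1,-1,-1,-1,-1,-1,-1,-1,-1,-1,-1,-1]}'
python3 -m inch '{"translation":[[0,0.01,-0.01],[0,0.013,-0.02],[0,0.013,-0.02],[0,0.013,-0.02]],"delta_rot":[[0,0,0.04],[0,0,0.04],[0,0,0.04],[0,0,0.04]],"fingers":[-1,-1,-1,-1]}'
python3 - <<'E'
from m import *
im=shot('wrist','w15');s=state();p=s['ee_pos'];R=s['ee_rot'];print(p,R)
im,z=load('w15');print(proj(z,[p+R[:,2]*.2367,[.496,.2567,.068]]))
E
```

```text
time_s: 15.35
ee_pos: [0.4952, 0.246, 0.3844]
ee_rot: [[-0.23, 0.973, -0.003], [0.973, 0.23, -0.0], [0.0, -0.003, -1.0]]
contact_force: [-0.5, 0.3, -0.4]
gripper_width: 0.0132
time_s: 15.75
ee_pos: [0.4959, 0.2554, 0.3649]
ee_rot: [[-0.262, 0.965, -0.003], [0.965, 0.262, -0.001], [-0.0, -0.003, -1.0]]
contact_force: [-0.0, -0.2, -0.3]
gripper_width: 0.0133
[0.49616121 0.25533325 0.36545677] [[-2.61603001e-01  9.65174655e-01 -1.32519138e-03]
 [ 9.65175500e-01  2.61602234e-01 -7.25349862e-04]
 [-3.53416277e-04 -1.46879595e-03 -9.99998859e-01]]
[[263.37952217 208.57119021]
 [263.72774346 180.87443646]]
```

View pics/w15.png

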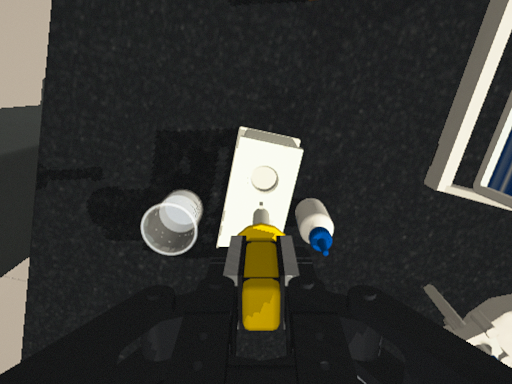

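```bash
python3 - <<'E'
from m import *
im,z=load('w15')
cv2.imwrite('pics/c15.png',cv2.resize(im[155:240,225:305],None,fx=7,fy=7,interpolation=cv2.INTER_CUBIC))
E
```

```text
(no output)
```

View pics/c15.png

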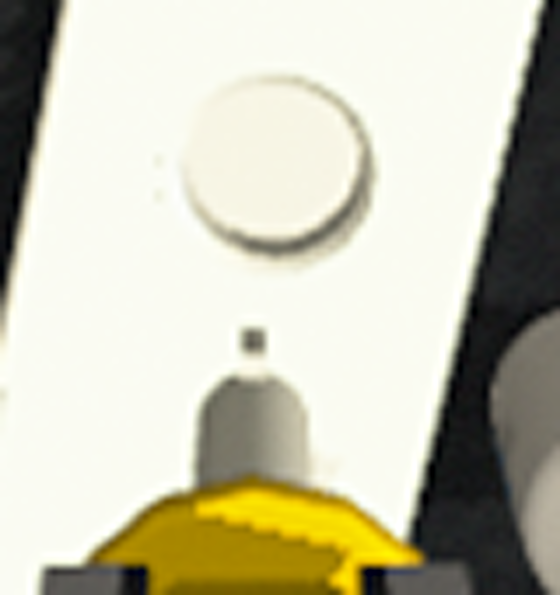

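Hole mouth: crop (183–375, 73–265), centre (279,169).

```bash
python3 - <<'E'
from m import *
im,z=load('w15')
print(plane(z,(264.4,178.7),.068)); s=state();print(s['ee_pos']+s['ee_rot'][:,2]*.2367)
E
```

```text
[0.49604221 0.25857492 0.068     ]
[0.49584754 0.25516156 0.12875704]
```

```bash
python3 -m inch '{"translation":[[0,0.0015,-0.01],[0,0.003,-0.03],[0,0.003,-0.05],[0,0.003,-0.07],[0,0.003,-0.09],[0,0.003,-0.1],[0,0.003,-0.108],[0,0.003,-0.108]],"delta_rot":[[0,0,0],[0,0,0],[0,0,0],[0,0,0],[0,0,0],[0,0,0],[0,0,0],[0,0,0]],"fingers":[-1,-1,-1,-1,-1,-1,-1,-1]}'
python3 -m inch '{"translation":[[0,0,-0.003],[0,0,-0.005],[0,0,-0.006],[0,0,-0.006]],"delta_rot":[[0,0,0],[0,0,0],[0,0,0],[0,0,0]],"fingers":[-1,-1,-1,-1]}'
python3 - <<'E'
from m import *
im=shot('side','s16')
cv2.imwrite('pics/c16.png',cv2.resize(im[150:310,140:320],None,fx=3.5,fy=3.5,interpolation=cv2.INTER_CUBIC))
E
```

```text
time_s: 16.6
ee_pos: [0.4959, 0.2593, 0.2573]
ee_rot: [[-0.263, 0.965, -0.001], [0.965, 0.263, -0.0], [-0.0, -0.001, -1.0]]
contact_force: [1.1, -0.4, -0.1]
gripper_width: 0.0134
time_s: 17.0
ee_pos: [0.496, 0.2597, 0.2523]
ee_rot: [[-0.264, 0.965, 0.001], [0.965, 0.264, 0.0], [0.0, 0.001, -1.0]]
contact_force: [-0.0, 0.3, -0.4]
gripper_width: 0.0135
```

View pics/c16.png

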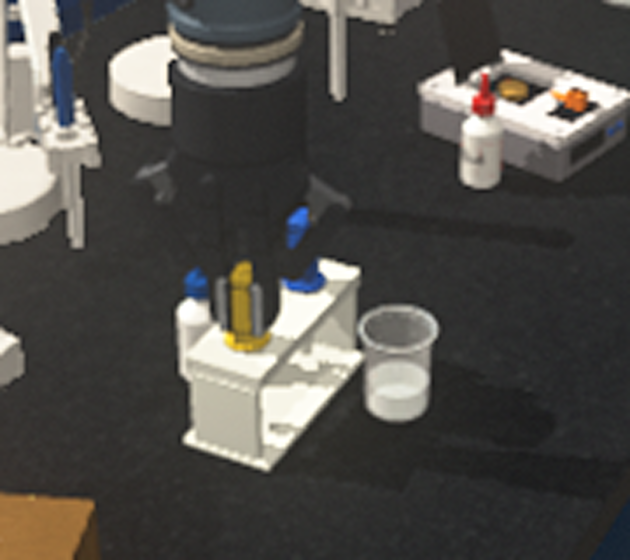

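Tool down in its hole, flange at the plate and no reaction force yet. Lower the last fraction of a millimetre, open partly, then rise straight up.

```bash
python3 -m inch '{"translation":[[0,0,-0.0007],[0,0,-0.0007],[0,0,-0.0007],[0,0,-0.0007],[0,0,-0.0007],[0,0,-0.0007]],"delta_rot":[[0,0,0],[0,0,0],[0,0,0],[0,0,0],[0,0,0],[0,0,0]],"fingers":[-1,-0.6,-0.2,0,0,0]}'
python3 -m inch '{"translation":[[0,0,0.01],[0,0,0.03],[0,0,0.06],[0,0,0.1],[0,0,0.13],[0,0,0.15],[0,0,0.15]],"delta_rot":[[0,0,0],[0,0,0],[0,0,0],[0,0,0],[0,0,0],[0,0,0],[0,0,0]],"fingers":[0,0,0,0,0,0,0]}'
python3 - <<'E'
from m import *
im=shot('side','s17');w=shot('wrist','w17');t=shot('top','t17')
A=cv2.resize(im[150:310,140:340],(400,320),interpolation=cv2.INTER_CUBIC);B=cv2.resize(w[100:300,140:390],(400,320),interpolation=cv2.INTER_CUBIC)
cv2.imwrite('pics/c17.png',np.hstack([A,B]))
E
```

```text
time_s: 17.65
ee_pos: [0.496, 0.2596, 0.2513]
ee_rot: [[-0.264, 0.965, -0.0], [0.965, 0.264, -0.0], [-0.0, -0.0, -1.0]]
contact_force: [0.0, 1.0, -0.7]
gripper_width: 0.0426
time_s: 18.35
ee_pos: [0.4966, 0.2599, 0.4053]
ee_rot: [[-0.264, 0.964, 0.008], [0.965, 0.264, 0.002], [0.0, 0.008, -1.0]]
contact_force: [0.5, -0.8, -0.7]
gripper_width: 0.0426
```

View pics/c17.png

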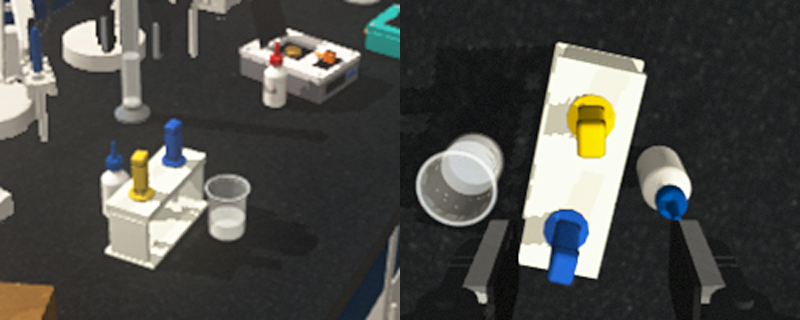

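The yellow tool is upright and seated, with its neighbours in place. There is time for an independent look at the screw from another angle.

```bash
python3 -m inch '{"translation":[[0,-0.02,0],[0,-0.055,0],[-0.01,-0.095,0],[-0.01,-0.135,0],[-0.01,-0.175,0],[-0.01,-0.215,0],[-0.01,-0.255,0],[-0.01,-0.295,0],[-0.01,-0.335,0],[-0.01,-0.37,0],[-0.01,-0.4,0],[-0.01,-0.425,0]],"delta_rot":[[0,0,-0.1],[0,0,-0.24],[0,0,-0.38],[0,0,-0.52],[0,0,-0.66],[0,0,-0.8],[0,0,-0.94],[0,0,-1.08],[0,0,-1.22],[0,0,-1.36],[0,0,-1.5],[0,0,-1.64]],"fingers":[-1,-1,-1,-1,-1,-1,-1,-1,-1,-1,-1,-1]}'
python3 -m inch '{"translation":[[-0.01,-0.01,-0.01],[-0.02,-0.015,-0.03],[-0.02,-0.015,-0.05],[-0.02,-0.015,-0.06],[-0.02,-0.015,-0.06],[-0.02,-0.015,-0.06]],"delta_rot":[[0,0,-0.14],[0,0,-0.27],[0,0,-0.37],[0,0,-0.37],[0,0,-0.37],[0,0,-0.37]],"fingers":[-1,-1,-1,-1,-1,-1]}'
python3 - <<'E'
from m import *
w=shot('wrist','w18')
p=proj(load('w18')[1],[.526,-.1812,.0445])[0];print(p)
x,y=int(p[0]),int(p[1]);x0=x-40;y0=max(0,y-40);print(x0,y0)
cv2.imwrite('pics/c18.png',cv2.resize(w[y0:y0+80,x0:x0+80],None,fx=7,fy=7,interpolation=cv2.INTER_CUBIC))
E
```

```text
time_s: 19.7
ee_pos: [0.4854, -0.1671, 0.3996]
ee_rot: [[0.982, 0.189, -0.003], [0.189, -0.982, 0.002], [-0.003, -0.002, -1.0]]
contact_force: [-0.3, 0.1, 0.1]
gripper_width: -0.0001
time_s: 20.3
ee_pos: [0.4662, -0.1803, 0.341]
ee_rot: [[0.986, -0.17, -0.001], [-0.17, -0.986, 0.0], [-0.001, -0.0, -1.0]]
contact_force: [-0.3, -0.2, 0.4]
gripper_width: 0.0002
[248.39064816 104.51116217]
208 64
```

View pics/c18.png

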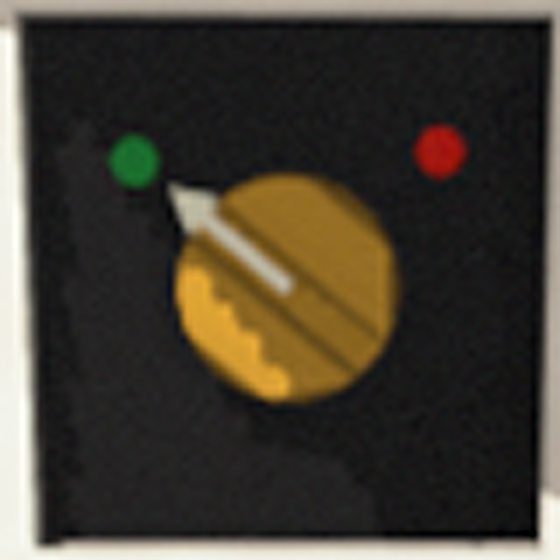

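View pics/w18.png

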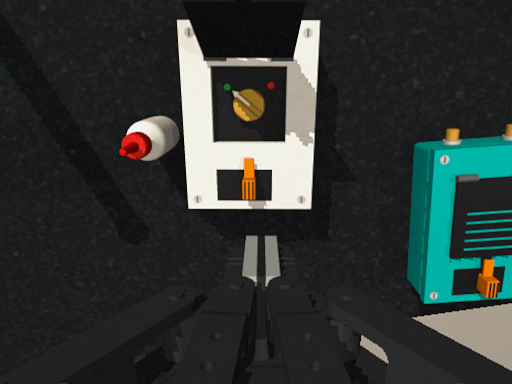

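```bash
python3 - <<'E'
from m import *
c=lambda x,y:(208+(x+.5)/7-.5,64+(y+.5)/7-.5)
im,z=load('w18');a=lambda d:np.degrees(np.arctan2(d[1],d[0]))
P=lambda q,h:plane(z,c(*q),h)[:2]
C=np.mean([P(q,.0445) for q in [(176,288),(398,288),(287,172),(287,404)]],0);T=P((170,184),.0445);G=P((134,161),.038);R=P((440,152),.038);B=(P((380,333),.0445)+P((350,371),.0445))/2
W=np.mean([P(q,.045) for q in [(20,17),(550,17),(540,540),(40,543)]],0)
print('C',C,'W',W,a(T-C),np.linalg.norm(T-C),'slot',a(T-B),'green',a(G-C),np.linalg.norm(G-C),a(G-W),'red',a(R-C),np.linalg.norm(R-C))
a0=cv2.imread('pics/side0.png');a1=cv2.imread('pics/s17.png');
d=(cv2.absdiff(a0,a1).max(2)>45).astype(np.uint8)
for q in cv2.findContours(d,0,2)[0]:
    if cv2.contourArea(q)>8: print(cv2.boundingRect(q))
E
```

```text
C [ 0.52575173 -0.18129233] W [ 0.52592007 -0.18140175] 38.950474394481795 0.01629735998015416 slot 40.05870289313356 green 42.006325877962944 0.02112354447552625 42.53371839549641 red -59.29484493606024 0.021580101171868475
(381, 291, 131, 35)
(451, 289, 19, 8)
(435, 287, 17, 11)
(496, 257, 13, 49)
(268, 163, 36, 19)
(217, 161, 2, 18)
(238, 128, 5, 12)
(169, 121, 15, 17)
(183, 79, 55, 98)
(401, 0, 111, 249)
(358, 0, 84, 176)
(297, 0, 9, 3)
(167, 0, 126, 83)
```

Independent view: the pointer lies at 39–40° against green at 42°; the other view gave about -1°. On average it is within about 1–2°. No changes show up around the bottles, the beaker or the blue tool. The latch has sprung back, the cover is open and the robot is clear.

```bash
python3 - <<'E'
from workcell import *
print(finish_job(), state()['time_s'])
E
```

```text
the job is handed in; nothing more can be done
the job is handed in; nothing more can be done
```

The job is done and handed in at about 20.4 s on the robot's clock. I slid the orange latch left and the cover popped open. I then turned the screw about 50° counterclockwise with the yellow tool, until its pointer was at the green dot, and stood the tool back in its empty hole.

**Last checks**
- **Tool:** it stands upright in its hole with its flange on the plate, and the gripper has let go.
- **Unit:** the cover is still open, and the latch sprang back when I let go.
- **Other items:** comparing side pictures from before and after the tool work showed no change at the blue tool, the bottles or the beaker. I did not check the cylinder as closely; it still stood upright in the last side picture.
- **Pointer:** the two wrist views disagreed slightly. One put it about 1° past the green dot, the other 2–3° short of it. I took the average, an error of about 1–2°, and did not correct it further.

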